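Fit the guide rail to the trimming board

ROBOT

A 6-joint arm with a two-finger parallel gripper is mounted at the origin on a cart in front of the work surface, level with it; the furniture and walls round the work are solid. World frame = base frame: x ahead of the robot, y to its left, z up, the work surface at z = 0. Lengths are in m, angles in rad, forces in N, time in s.
With the tool pointing down it reaches from about 0.3 to 0.875 m from the base axis. Payload 4.2 kg.
Tool frame: the origin (TCP) lies midway between the tips of the shut fingers; the grasp point (between the pads) lies manip.pinch_z behind it (manip.pinch_z is the distance from the TCP to the grasp point, in m); z points along the fingers, y is the line along which they close (so a half turn about z gives the same grasp; the last joint's range is limited). The gripper opens to 85 mm and grips with 20 to 120 N. Pads are 22 mm wide; open, the fingers measure 114 mm over their backs; the gripper's body (76 mm by 85 mm) begins 54 mm behind the grasp point. The pads swing forward as they close: fully open they stand 13 mm farther back than shut.
Start: joints at [1.089, 0.32, 1.565, -0, 1.257, -0.02], TCP at [0.256, 0.515, 0.231] pointing down, gripper open.
Joint ranges: [-3.11, 3.11], [-0.84, 2.01], [0.21, 2.61], [-1.34, 4.49], [0.05, 2.63], [-2.56, 2.56]. Speed limits (rad/s): [2.57, 2.57, 3.14, 3.14, 3.14, 3.14].

INTERFACE

Orientations are given as a unit quaternion [w, x, y, z].
In Python, from station import manip gives the robot as it stands. The module is installed in compiled form; this text tells all that it offers.
- The arm moves only by the shell command python3 -m creep 'ROWS' [OPENING]. ROWS is text: rows parted by semicolons, each of 4 numbers parted by spaces: the shift along the tool's x, y, z in m, then the turn about the tool's z in degrees. A call has 1 to 12 rows; each row shifts and turns the commanded pose from where the row before left it, along the tool's axes as they then stand; what a row does not reach is not made up. A row lasts 1/8 s, in which the tool goes at most 62.5 mm and 10.7 degrees, less where a joint would pass 70% of its speed; a pose out of reach is approached as far as the arm can. A call with a gripper value outside its range is refused whole. OPENING is the finger opening in m, from 0 to 0.0854, set as the call begins (- or left out, the last holds). The fingers move at their own pace and stop on an object; the grip force is fixed at half the most. Time passes only in rows, so rows that do not move let the fingers close. It gives the time, the measured TCP pose, the force, the opening and the grip force at its end, in the units of the state.
- manip.state(): the state, without advancing time (a new reading comes with each control period).
- manip.snapshot(name): name is "scene" or "top" or "wrist"; returns the picture (400x640x3 uint8, red, green, blue); there is no depth.
- manip.calibration(name): a dict with "K" (3x3 intrinsics, pixels), "R" (3x3) and "t" (3): a world point X has camera coordinates R X + t; the wrist camera has in their place "tool_from_camera" (4x4, takes a point from camera to tool coordinates, whose origin is the TCP and whose axes are the flange's). Camera axes: x right, y down, z forward; pixel columns grow to the right and rows downward; lengths in m; the calibration is good to about 2 mm. A picture is of the moment at which its call begins: read the wrist's pose just before it. calibration takes no time and is no camera call.
- manip.finish_job(): hands the job in; it is judged then, once.
The state is a dict: "time": time; "joint_pos": joint angles; "joint_vel": joint speeds; "joint_efforts": joint torques, N m; "eef_pos": TCP position; "ee_rot": TCP orientation; "contact_force": force on the tool from outside, world axes, zero at the start; "wrist_torque": the same for the moment, N m; "opening": finger opening in m; "gripper_force": force on a finger pad.
Only numpy, scipy, OpenCV 4.12 (cv2) and the standard library are available. Lean on these libraries where they do the work, as an engineer would, in place of code of your own. Each camera call takes 0.05 s, during which the arm holds its last target. There are 200 camera calls.

TASK

Lift the end of the guide rail that has the hole over the lip of its storage holder, draw the rail out endwise from under the hood, and lay it flat on the open bench and let go of it. Then take it by its plain end and fit it to the trimming board: hole end in under the board's hood, push it in against the spring plunger, and lower the plain end down behind the board's lip so that the spring holds the rail there, flat on its rib. Do not drop the rail and leave the carton, timer and dish where they are.

Things in the scene. Friction and masses are not known exactly. Their poses are not given: they have to be found in the camera images.
- rail: Loose guide rail: plain aluminium flat bar 260 long x 24 wide x 12 mm high, about 0.12 kg, a 12 mm hole through it 16 mm from one end (the hole end), two thin dark lines along it. Origin: centre of its underside; x runs along it from the hole end to the plain end, z up out of the top face. It starts in the store, hole end at the store's lip.
- rail_hole_end (a point): On the rail: middle of the lower edge of the end with the hole (130 mm along -x from the rail's origin).
- rail_plain_end (a point): On the rail: middle of the lower edge of the plain end (130 mm along +x).
- store: Storage holder, fixed: dark steel base 300 x 56 x 4 mm, origin at the centre of its underside, x along it, z up. The rail rests on a dark 16 mm wide rib (top at z = 16 mm), overhanging it 4 mm each side: a lip at the -x end, a grey sloping hood over the +x half. The rail can be gripped only in the 125 mm between lip and hood, and cannot be lifted level over the lip.
- store_lip (a point): Foot of the lip's inner face, at rib height, in the middle (store x = -133 mm). The lip is 6 mm thick and stands 14 mm above the rib; two ears 12 mm long, 34 mm apart, flank the rail's end. To clear it, raise this end of the rail, the plain end staying on the rib, to a slope of 0.06 to 0.14 rad (0.1 is good) and draw the rail along its own sloping length.
- store_mouth (a point): Middle of the hood's mouth, at rib height (store x = -5 mm). The roof's underside is 36 mm above the rib here and slopes down evenly to 17 mm at the rear wall, at store x = +133 mm; sheet 4 mm thick; cheeks 34 mm apart, 4 mm thick. The rail's plain end starts within about 5 mm of the rear wall; drawing it about 135 mm frees it of the hood.
- board: Trimming board, fixed: white laminate 360 x 110 x 6 mm, a dark rubber strip along each side; origin on the underside, x along it (ends at x = -175 and +185 mm), z up. On its middle line a dark 16 mm wide rib (top at z = 18 mm), a lip at the -x end and a grey sloping hood over the +x half. Fitted, the rail lies on the rib, hole end at board x = +130 mm under the hood, plain end at the lip.
- board_lip (a point): Foot of the board's lip, inner face, at rib height, in the middle (board x = -130 mm). The lip is 6 mm thick and stands 14 mm above the rib; two ears 12 mm long, 34 mm apart, flank the rail's end. The plain end of the fitted rail is pressed against it by the spring.
- board_mouth (a point): Middle of the mouth of the board's hood, at rib height (board x = -5 mm). The roof's underside is 36 mm above the rib here, 17 mm at board x = +133 mm, and slopes on to the rear wall at +160 mm; cheeks 34 mm apart. A rail entering along its own slope of about 0.1 rad, plain end high, has about 8 mm of room above and 5 mm each side. It can be gripped only between lip and mouth.
- board_seat (a point): On the board: middle of the top of the rib, where the rail's origin comes to lie when fitted.
- plunger (a joint): Black spring plunger block under the board's hood, 26 wide x 14 mm high on the rib: 0 out (its face at board x = +124 mm), grows as it is pushed in towards +x, 0.016 m at its stop. Pushed with about 4 N it starts to move, 0.4 N more for each mm, damped (about 40 N per m/s). A fitted rail holds it at 0.006; to pass the plain end behind the lip it must be pushed to about 0.008 to 0.013.
- film_box: Bystander: carton of sealing film, 61 x 121 x 62 mm, beside the board; origin at the centre of its underside.
- timer: Bystander: small square digital timer, 62 x 62 x 19 mm, lying on the bench; origin at the centre of its underside.
- petri: Bystander: round clear dish with lid, 57 mm across, 14 mm high; origin at the centre of its underside.

How it is judged:
By the outcome, as a careful person would: the job done as asked, in the order asked, and still so for the second after the job is handed in, with the robot touching nothing.
It also fails if it takes over 66 s, if anything falls off the work surface, if the arm or the gripper's body presses on something with over 40 N, if the wrist force passes 120 N, or if a joint passes its speed limit or range.

## Working session

There is one attempt and no reset: what is moved stays moved. The work goes in short steps, Python scripts to look and compute and a shell command to move; the robot and the scene stay as the last step left them, time stands still between calls to the robot, and variables do not carry over. Pictures are saved under pics/ and viewed, at most 10 in all, crops included, and the job is handed in when it is done.

```bash
mkdir -p pics; python3 - <<'E'
from station import manip
import cv2,numpy as np
np.set_printoptions(precision=4,suppress=True)
s=manip.state();print(s, manip.pinch_z)
for n in("scene","top"):
    im=manip.snapshot(n);cv2.imwrite(f"pics/{n}0.png",im[:,:,::-1])
    c=manip.calibration(n);print(n,c)
print(manip.calibration("wrist"))
E
```

```text
{'time': 0.0, 'joint_pos': array([ 1.089 ,  0.3203,  1.5657, -0.    ,  1.2574, -0.02  ]), 'joint_vel': array([ 0.    , -0.0009, -0.001 ,  0.0006,  0.0006,  0.0013]), 'joint_efforts': array([ -0.0015, -41.5514, -23.4156,  -0.0001,   0.0082,   0.    ]), 'eef_pos': array([0.256 , 0.5143, 0.2305]), 'ee_rot': array([-0.0002,  0.2288,  0.9735, -0.0009]), 'contact_force': array([-0.4432, -0.772 ,  0.6233]), 'wrist_torque': array([-0.0756,  0.0037,  0.0304]), 'gripper_force': 0.0, 'opening': 0.08530639682319269} 0.0187
scene {'K': array([[446.1274,   0.    , 316.8163],
       [  0.    , 446.1274, 197.1118],
       [  0.    ,   0.    ,   1.    ]]), 'R': array([[ 0.7464, -0.6654, -0.0078],
       [-0.5032, -0.5566, -0.6611],
       [ 0.4355,  0.4974, -0.7503]]), 't': array([-0.4292,  0.2945,  1.3985])}
top {'K': array([[362.4018,   0.    , 320.05  ],
       [  0.    , 362.4018, 200.3104],
       [  0.    ,   0.    ,   1.    ]]), 'R': array([[ 0.0049, -1.    , -0.004 ],
       [-0.984 , -0.0041, -0.178 ],
       [ 0.1779,  0.0048, -0.984 ]]), 't': array([-0.0214,  0.5558,  0.9796])}
{'K': array([[354.9613,   0.    , 320.7082],
       [  0.    , 354.9613, 197.5644],
       [  0.    ,   0.    ,   1.    ]]), 'tool_from_camera': array([[ 0.0012, -0.9513, -0.3083,  0.0792],
       [ 1.    ,  0.0015, -0.0006,  0.0002],
       [ 0.001 , -0.3083,  0.9513, -0.1441],
       [ 0.    ,  0.    ,  0.    ,  1.    ]])}
```

View pics/top0.png

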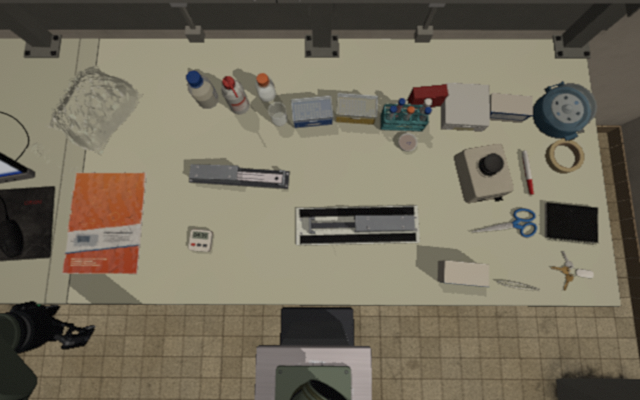

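View pics/scene0.png

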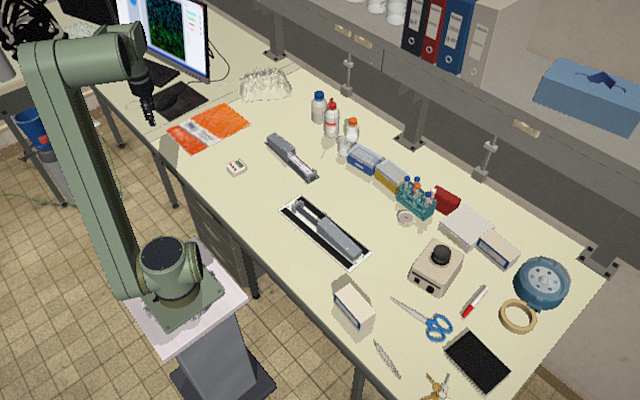

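The top view shows the store with its hood at left (190–290, 165–188) and its lip at right (about 288,180). The board spans (296–417, 206–243), lip at left and hood at right. The timer is at (200,239), the carton at (466,273) and the dish near (405,142).

```bash
cat > h.py <<'E'
from station import manip
import cv2,numpy as np
np.set_printoptions(precision=4,suppress=True)
from scipy.spatial.transform import Rotation as Ro
def pose():
    s=manip.state();q=s['ee_rot'];return s,Ro.from_quat([q[1],q[2],q[3],q[0]]).as_matrix(),s['eef_pos']
def cam(n,st=None):
    c=manip.calibration(n)
    if n!="wrist": return c['K'],c['R'].T,-c['R'].T@c['t']
    s,R,p=st; T=c['tool_from_camera'];return c['K'],R@T[:3,:3],R@T[:3,3]+p
def ray(c,uv,z):
    K,Rw,o=c;d=Rw@np.linalg.inv(K)@[uv[0],uv[1],1];return o+d*(z-o[2])/d[2]
def proj(c,X):
    K,Rw,o=c;v=K@(Rw.T@(np.array(X)-o));return v[:2]/v[2]
E
python3 - <<'E'
from h import *
im=cv2.imread("pics/top0.png")
cv2.imwrite("pics/top0c.png",cv2.resize(im[155:255,180:430],None,fx=3.2,fy=3.2,interpolation=cv2.INTER_CUBIC))
c=cam("top")
for n,uv,z in [("boardTL",(296,206),.006),("boardBR",(417,243),.006),("boardTR",(416,206),.006),("boardBL",(295,243),.006),("storeR",(288,180),.004),("storeL",(190,174),.004),("timer",(200,239),.019),("carton",(466,273),.062)]: print(n,ray(c,uv,z))
E
```

```text
boardTL [0.5464 0.0524 0.006 ]
boardBR [ 0.4393 -0.3003  0.006 ]
boardTR [ 0.548  -0.3019  0.006 ]
boardBL [0.4376 0.0535 0.006 ]
storeR [0.6257 0.0779 0.004 ]
storeL [0.6431 0.3736 0.004 ]
timer [0.447  0.3259 0.019 ]
carton [ 0.3556 -0.4145  0.062 ]
```

View pics/top0c.png

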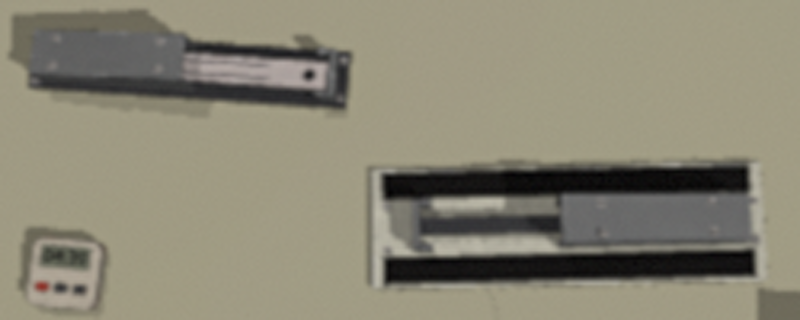

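The crop gives base corners for both holders. The store's right end is at about (349,78) in crop pixels, with its lower edge running (29,89)→(347,107). The board's corners are (369,168), (758,160), (763,278) and (371,287).

```bash
python3 - <<'E'
from h import *
c=cam("top");f=lambda u,v,z:ray(c,(180+(u+.5)/3.2-.5,155+(v+.5)/3.2-.5),z)
a=f(29,89,.004);b=f(347,107,.004);e=f(351,50,.004);h=f(309,75,.028)
print("store",a,b,e,np.linalg.norm(a-b),np.linalg.norm(b-e),"dir deg",np.degrees(np.arctan2((a-b)[1],(a-b)[0])),"hole",h)
B=[f(*p,.006) for p in[(369,168),(758,160),(763,278),(371,287)]];print(np.array(B))
d=(B[1]+B[2]-B[0]-B[3])/2;print(np.linalg.norm(d),np.linalg.norm(B[0]-B[3]),np.degrees(np.arctan2(d[1],d[0])))
print("petri?",ray(c,(405,142),.014))
s,R,p=pose()
# shift to over (store grip) hover
d=(a-b)[:2]/np.linalg.norm((a-b)[:2]); g=h[:2]+d*.025
print("grip",g,"tool shift",R.T@(np.r_[g,.15]-p),"yaw of tool y",np.degrees(np.arctan2(R[1,1],R[0,1])))
E
```

```text
store [0.6169 0.3757 0.004 ] [0.6009 0.0771 0.004 ] [0.6558 0.0744 0.004 ] 0.29903668822550156 0.05498950358129455 dir deg 86.9245770718361 hole [0.6256 0.1103 0.028 ]
[[ 0.543   0.0554  0.006 ]
 [ 0.552  -0.3037  0.006 ]
 [ 0.4435 -0.3036  0.006 ]
 [ 0.4337  0.0517  0.006 ]]
0.3572812764784298 0.10928556934384558 -88.49294381277272
petri? [ 0.7428 -0.2748  0.014 ]
grip [0.6269 0.1352] tool shift [-0.501  -0.1741  0.0808] yaw of tool y 63.54208615134127
```

```bash
python3 -m creep '-.05 -.0174 0 0;-.05 -.0174 0 0;-.05 -.0174 0 0;-.05 -.0174 0 0;-.05 -.0174 0 0;-.05 -.0174 0 0;-.05 -.0174 0 0;-.05 -.0174 0 0;-.05 -.0174 0 0;-.05 -.0174 0 0;0 0 0 9.6;0 0 0 9.6' && python3 -m creep '0 0 .01 9.6;0 0 .01 9.6;0 0 .01 9.6;0 0 .01 9.6;0 0 .01 9.0;0 0 0 0;0 0 0 0'
python3 - <<'E'
from h import *
st=pose();print(st[1],st[2],st[0]['joint_pos'])
im=manip.snapshot("wrist");cv2.imwrite("pics/w1.png",im[:,:,::-1])
E
```

```text
time: 1.6
eef_pos: [0.6265, 0.1353, 0.2303]
ee_rot: [-0.001, 0.391, 0.92, -0.0]
contact_force: [0.0, -0.3, 0.2]
opening: 0.0854
gripper_force: 0.0
time: 2.48
eef_pos: [0.6264, 0.1363, 0.1815]
ee_rot: [0.0, 0.725, 0.689, 0.0]
contact_force: [0.2, -0.2, -0.2]
opening: 0.0853
gripper_force: 0.0
[[ 0.0512  0.9987  0.0002]
 [ 0.9987 -0.0512  0.0001]
 [ 0.0001  0.0001 -1.    ]] [0.6264 0.1363 0.1815] [0.1962 0.4553 1.4796 0.0001 1.2065 0.2474]
```

View pics/w1.png

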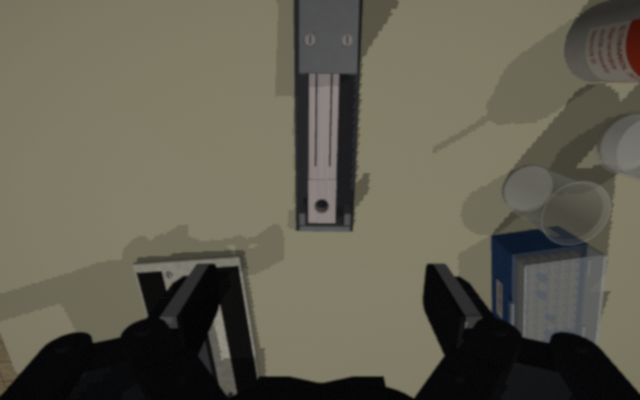

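The wrist view shows the rail between hood mouth (row 73) and lip (row 228). Its hole is at (321,206), with rail edges near columns 309 and 340 at row 90.

```bash
python3 - <<'E'
from h import *
im=cv2.imread("pics/w1.png");g=cv2.cvtColor(im,6).astype(int)
st=(0,np.array([[.0512,.9987,0],[.9987,-.0512,0],[0,0,-1.]]),np.array([.6264,.1363,.1815]));c=cam("wrist",st)
for r in(90,110,130,150,170):
    m=np.where(g[r,290:365]>110)[0]+290;print(r,m.min(),m.max(),ray(c,(m.min()-.5,r),.028)[:2],ray(c,(m.max()+.5,r),.028)[:2])
m=(g[195:218,312:332]<60);y,x=np.where(m);hc=(x.mean()+312,y.mean()+195);print(hc)
h=ray(c,hc,.028);print("hole",h); 
print("lip end outer",ray(c,(325,231),.004),"railend",ray(c,(322,222),.028),"mouth roof top",ray(c,(330,73),.056))
E
```

```text
90 310 364 [0.621 0.21 ] [0.6651 0.2078]
110 290 364 [0.6038 0.1952] [0.6649 0.1921]
130 290 364 [0.6025 0.1791] [0.6647 0.176 ]
150 290 364 [0.6012 0.1624] [0.6645 0.1592]
170 290 364 [0.5999 0.1451] [0.6643 0.1419]
(np.float64(321.4949494949495), np.float64(204.94949494949495))
hole [0.6258 0.1119 0.028 ]
lip end outer [0.6275 0.0764 0.004 ] railend [0.6255 0.0957 0.028 ] mouth roof top [0.6373 0.2214 0.056 ]
```

```bash
python3 -m creep '0 0 .05 0;0 0 .05 0;0 0 .05 0;-.001 .0005 .0235 0;0 0 0 0' && python3 -m creep '0 0 0 0;0 0 0 0;0 0 0 0;0 0 0 0;0 0 0 0;0 0 0 0' .022
```

```text
time: 3.15
eef_pos: [0.6257, 0.135, 0.0062]
ee_rot: [-0.001, 0.725, 0.688, -0.002]
contact_force: [-0.6, -0.2, 0.4]
opening: 0.0854
gripper_force: 0.0
time: 3.9
eef_pos: [0.6274, 0.1353, 0.009]
ee_rot: [0.001, 0.726, 0.688, 0.001]
contact_force: [-1.1, -0.1, 6.0]
opening: 0.0228
gripper_force: 46.2
```

```bash
python3 -m creep '0 0 -.004 0;0 0 -.004 0;0 0 -.004 0;0 0 -.004 0;0 0 -.004 0;0 0 -.003 0;0 0 0 0'
python3 - <<'E'
from h import *
st=pose();print(st[2],st[0]['wrist_torque'])
im=manip.snapshot("wrist");a=im[:,:,::-1];b=manip.snapshot("scene")[:,:,::-1]
cv2.imwrite("pics/lift.png",np.hstack([cv2.resize(b[120:200,250:340],(450,400),interpolation=2),cv2.resize(a[0:300,240:430],(253,400))]))
cv2.imwrite("pics/lift_w.png",a)
E
```

```text
time: 4.78
eef_pos: [0.6269, 0.1353, 0.0311]
ee_rot: [0.0, 0.726, 0.688, 0.0]
contact_force: [0.6, 0.6, -2.6]
opening: 0.023
gripper_force: 45.8
[0.6269 0.1353 0.0311] [-0.3361 -0.0841 -0.1529]
```

View pics/lift.png

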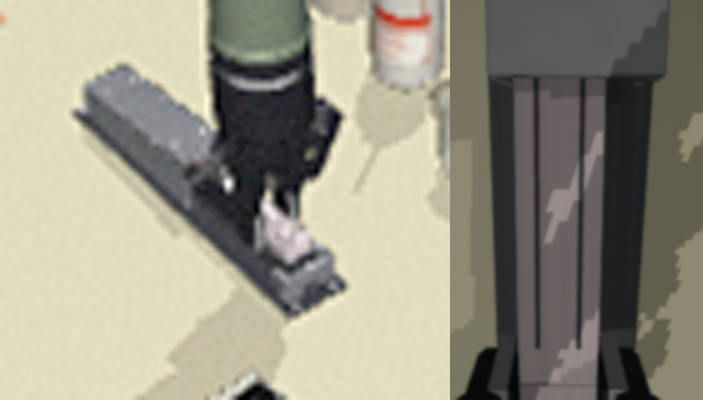

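The rail's hole end is up clear of the lip while the hood end stays low. Its edges in the wrist crop span columns 515–606 at row 80 and 519–598 at row 380. I'll work out the slope from its apparent width.

```bash
cat > slope.py <<'E'
from h import *
def slope(im,st,rows,thr=75,c0=321):
    g=cv2.cvtColor(im,cv2.COLOR_BGR2GRAY).astype(float);K,Rw,o=cam("wrist",st);P=[]
    for r in rows:
        e=np.diff(cv2.GaussianBlur(g,(5,1),0)[r])
        m=lambda k,w:np.sum(np.arange(k-w,k+w+1)*abs(e[k-w:k+w+1]))/np.sum(abs(e[k-w:k+w+1]))+.5
        l=m(int(np.argmax(e[c0-50:c0-18]))+c0-50,3);h=m(int(np.argmin(e[c0+18:c0+50]))+c0+18,3)
        d=K[0,0]*.024/(h-l);P.append(o+Rw@(d*np.linalg.inv(K)@[(l+h)/2,r,1]))
    P=np.array(P);x=P[:,:2]-P[0,:2];s=np.linalg.norm(x,axis=1)*np.sign(x[:,1]);return P,np.polyfit(s,P[:,2],1)[0],s
if __name__=="__main__":
    import sys
    st=pose();im=cv2.imread(sys.argv[1])
    P,k,s=slope(im,st,range(int(sys.argv[2]),int(sys.argv[3]),8));print(P[[0,-1]],"dz/ds(+y)",k);print(P[:,2])
E
python3 slope.py pics/lift_w.png 65 250
```

```text
[[0.6316 0.2201 0.0435]
 [0.6277 0.1518 0.0479]] dz/ds(+y) -0.07713952609940006
[0.0435 0.0435 0.0433 0.0444 0.045  0.0445 0.0437 0.0448 0.0452 0.0451
 0.0457 0.046  0.0466 0.0464 0.0464 0.0465 0.0464 0.0475 0.048  0.0481
 0.0482 0.0485 0.048  0.0479]
```

```bash
python3 -m creep '-.01 0 -.0009 0;-.02 0 -.0017 0;-.02 0 -.0017 0;-.02 0 -.0017 0;-.02 0 -.0017 0;-.02 0 -.0017 0;-.02 0 -.0017 0;-.02 0 -.0017 0;0 0 0 0;0 0 0 0'
python3 - <<'E'
from h import *
st=pose();print(st[2],st[0]['wrist_torque'])
a=manip.snapshot("wrist")[:,:,::-1];b=manip.snapshot("scene")[:,:,::-1]
cv2.imwrite("pics/draw.png",np.hstack([cv2.resize(b[120:220,250:350],(400,400),interpolation=2),cv2.resize(a[0:300,200:440],(320,400))]))
cv2.imwrite("pics/draw_w.png",a)
E
python3 slope.py pics/draw_w.png 70 250
```

```text
time: 6.12
eef_pos: [0.6188, -0.0143, 0.0436]
ee_rot: [-0.0, 0.726, 0.688, 0.0]
contact_force: [-1.3, 0.4, -0.9]
opening: 0.0229
gripper_force: 45.9
[ 0.6188 -0.0143  0.0436] [-0.1292  0.0289  0.0109]
[[ 0.6243  0.069   0.0642]
 [ 0.6201 -0.002   0.0481]] dz/ds(+y) 0.26340110398013195
[0.0642 0.0612 0.0632 0.0688 0.0551 0.0554 0.045  0.0381 0.0317 0.0551
 0.0555 0.0546 0.0758 0.0753 0.0735 0.0756 0.0778 0.073  0.0371 0.0329
 0.0237 0.0551 0.0481]
```

View pics/draw.png

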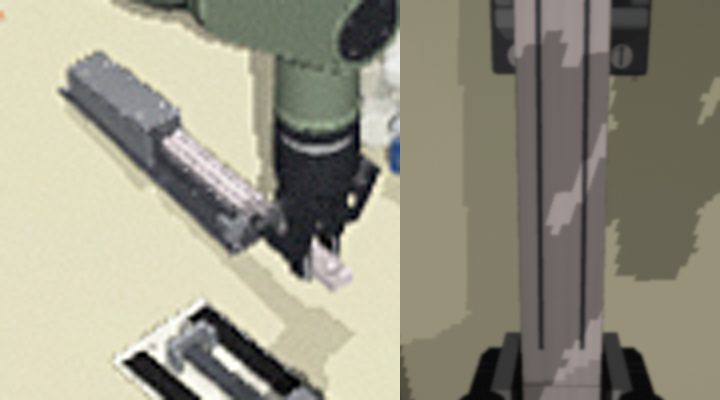

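The rail's plain end has just left the hood mouth, and the rail hangs in the grip with its hole end high. I'll carry it clear and lower it.

```bash
python3 -m creep '-.005 0 -.012 0;-.015 0 -.012 0;-.02 0 -.003 0;-.02 0 -.003 0;-.02 0 -.003 0;-.02 0 0 0;-.02 .005 0 0;-.02 .01 0 0;-.02 .01 0 0;-.01 .005 0 0;0 0 .01 0;0 0 .015 0' && python3 -m creep '0 0 .01 0;0 0 .007 0;0 0 .006 0;0 0 .006 0;0 0 .004 0;0 0 .004 0;0 0 .003 0;0 0 0 0'
python3 - <<'E'
from h import *
st=pose();print(st[2],st[0]['wrist_torque'])
a=manip.snapshot("wrist")[:,:,::-1];cv2.imwrite("pics/low_w.png",a)
E
```

```text
time: 7.72
eef_pos: [0.6394, -0.1853, 0.0508]
ee_rot: [-0.0, 0.726, 0.688, 0.0]
contact_force: [0.3, 0.2, -1.5]
opening: 0.0232
gripper_force: 46.0
time: 8.72
eef_pos: [0.6395, -0.1859, 0.0114]
ee_rot: [-0.0, 0.726, 0.688, -0.0]
contact_force: [-0.1, 0.0, -2.5]
opening: 0.0229
gripper_force: 46.0
[ 0.6395 -0.1859  0.0114] [-0.0878  0.0059  0.0506]
```

```bash
python3 -m creep '0 0 .003 0;0 0 .003 0;0 0 .002 0;0 0 .001 0;0 0 0 0' && python3 -m creep '0 0 .001 0;0 0 .001 0;0 0 .001 0;0 0 0 0;0 0 0 0'
python3 - <<'E'
from h import *
st=pose();print(st[2],st[0]['wrist_torque'])
a=manip.snapshot("wrist")[:,:,::-1];cv2.imwrite("pics/low_w2.png",a)
E
python3 slope.py pics/low_w2.png 70 250
```

```text
time: 9.4
eef_pos: [0.6397, -0.186, 0.0027]
ee_rot: [0.0, 0.726, 0.688, 0.0]
contact_force: [0.2, -1.0, 0.5]
opening: 0.023
gripper_force: 46.1
time: 10.02
eef_pos: [0.6398, -0.1861, 0.0002]
ee_rot: [0.0, 0.726, 0.688, 0.0]
contact_force: [-1.7, -1.5, 5.3]
opening: 0.023
gripper_force: 48.2
[ 0.6398 -0.1861  0.0002] [0.3133 0.1516 0.0362]
[[ 0.6441 -0.1028  0.0113]
 [ 0.6407 -0.1691  0.0154]] dz/ds(+y) -0.07123227628947124
[ 0.0113  0.0125  0.0134  0.0142  0.0146  0.0133  0.0118 -0.009  -0.0181
  0.0139  0.0124  0.0135  0.0145  0.015   0.0139  0.0124  0.0114  0.0145
  0.0144  0.0135  0.0141  0.0157  0.0154]
```

```bash
python3 -m creep '0 0 .001 0;0 0 .001 0;0 0 0 0;0 0 0 0'
```

```text
time: 10.58
eef_pos: [0.6398, -0.1861, 0.0001]
ee_rot: [0.001, 0.726, 0.688, 0.0]
contact_force: [-4.7, -1.1, 14.8]
opening: 0.0231
gripper_force: 53.9
```

```bash
python3 -m creep '0 0 .001 0;0 0 .001 0;0 0 0 0;0 0 0 0'
```

```text
time: 11.08
eef_pos: [0.6399, -0.1861, 0.0001]
ee_rot: [0.001, 0.726, 0.688, 0.0]
contact_force: [-7.1, 0.8, 24.8]
opening: 0.0232
gripper_force: 59.4
```

```bash
python3 -m creep '0 0 -.002 0;0 0 -.001 0;0 0 0 0' .0232 && python3 -m creep '0 0 0 0;0 0 0 0;0 0 0 0' .0238 && python3 -m creep '0 0 0 0;0 0 0 0;0 0 0 0' .0250 && python3 -m creep '0 0 0 0;0 0 0 0;0 0 0 0' .03
```

```text
time: 11.45
eef_pos: [0.6399, -0.186, 0.0001]
ee_rot: [0.0, 0.726, 0.688, 0.0]
contact_force: [-2.8, -1.5, 9.8]
opening: 0.0235
gripper_force: 35.0
time: 11.82
eef_pos: [0.6399, -0.186, 0.0]
ee_rot: [0.0, 0.726, 0.688, 0.0]
contact_force: [-2.3, -0.3, 9.3]
opening: 0.0239
gripper_force: 13.5
time: 12.2
eef_pos: [0.6403, -0.186, -0.0001]
ee_rot: [0.001, 0.726, 0.688, 0.0]
contact_force: [-0.8, -0.5, 9.2]
opening: 0.0248
gripper_force: 4.2
time: 12.58
eef_pos: [0.641, -0.1861, -0.0004]
ee_rot: [0.001, 0.726, 0.688, 0.001]
contact_force: [1.1, -0.9, 5.8]
opening: 0.0299
gripper_force: 3.1
```

```bash
python3 -m creep '0 0 0 0;0 0 -.01 0;0 0 -.04 0;0 0 -.05 0;.02 -.01 -.05 0;.05 -.03 -.05 0;.05 -.03 0 0;0 0 0 0;0 0 0 0' .07
python3 - <<'E'
from h import *
st=pose();print(repr(st[1]),st[2])
a=manip.snapshot("wrist")[:,:,::-1];cv2.imwrite("pics/laid.png",a)
E
```

```text
time: 13.7
eef_pos: [0.5814, -0.0721, 0.1895]
ee_rot: [0.0, 0.726, 0.688, 0.0]
contact_force: [-0.5, -0.7, 0.2]
opening: 0.07
gripper_force: 0.0
array([[ 0.0527,  0.9986,  0.0005],
       [ 0.9986, -0.0527, -0.0004],
       [-0.0004,  0.0005, -1.    ]]) [ 0.5814 -0.0721  0.1895]
```

View pics/laid.png

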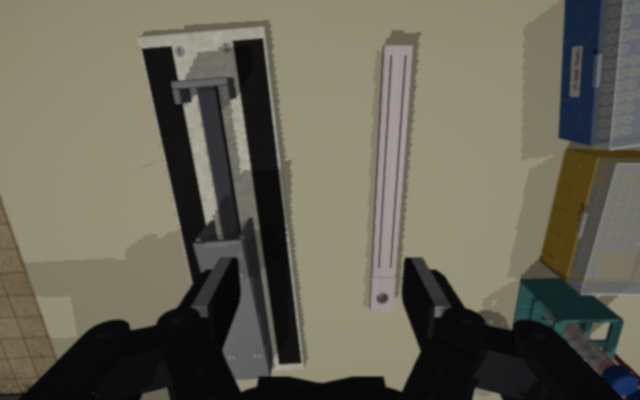

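The rail lies flat on the bench with its plain end at (398,45) and hole at (382,297). The board's lip bar runs (172,82)–(233,78), with its rib below it, the mouth near row 238, and the board's right edge running (265,25)→(300,367).

```bash
python3 - <<'E'
from h import *
st=(0,np.array([[.0527,.9986,.0005],[.9986,-.0527,-.0004],[-.0004,.0005,-1.]]),np.array([.5814,-.0721,.1895]));c=cam("wrist",st)
ang=lambda a,b:np.degrees(np.arctan2((b-a)[1],(b-a)[0]))
pl=ray(c,(398,45.5),.012);h=ray(c,(382,297),.012);print("rail",pl,h,np.linalg.norm(pl-h),"(244)",ang(h,pl))
for n,a,b in[("L",(384.5,45),(370,308)),("R",(412,45),(393.5,310))]: print(n,ray(c,a,.012),ray(c,b,.012),ang(ray(c,b,.012),ray(c,a,.012)))
A=ray(c,(139,37),.006);B=ray(c,(265,25),.006);C=ray(c,(300,367),.006);print("board",A,B,C,np.linalg.norm(A-B),np.linalg.norm(B-C),ang(C,B),"lip end mid",(A+B)/2)
im=cv2.imread("pics/laid.png");g=cv2.cvtColor(im,6)
for r in(110,140,170,200): print(r,g[r,190:245].tolist())
cv2.imwrite("pics/bl.png",cv2.resize(im[60:260,130:290],None,fx=3.5,fy=3,interpolation=2))
print("lip top L/R",ray(c,(172,82),.032),ray(c,(233,78),.032))
E
```

```text
rail [0.6515 0.0328 0.012 ] [ 0.6386 -0.2102  0.012 ] 0.2433731560169461 (244) 86.96039177086566
L [0.6403 0.0338 0.012 ] [ 0.626  -0.2231  0.012 ] 86.81131587460392
R [0.6632 0.0326 0.012 ] [ 0.6509 -0.2268  0.012 ] 87.27363474887301
board [0.4338 0.0512 0.006 ] [0.5412 0.0549 0.006 ] [ 0.5457 -0.3026  0.006 ] 0.10743054063402736 0.357565590386246 90.71800913912053 lip end mid [0.4875 0.0531 0.006 ]
110 [162, 160, 159, 158, 157, 157, 154, 146, 139, 127, 99, 68, 53, 49, 50, 49, 50, 49, 49, 48, 48, 49, 49, 49, 49, 50, 49, 44, 33, 25, 29, 58, 91, 108, 113, 112, 112, 111, 111, 111, 111, 114, 125, 142, 153, 154, 155, 157, 159, 160, 159, 147, 111, 65, 31]
140 [128, 150, 158, 161, 162, 161, 160, 159, 158, 158, 159, 159, 156, 148, 134, 108, 78, 57, 51, 50, 50, 50, 49, 50, 50, 49, 49, 49, 50, 49, 51, 49, 44, 33, 24, 33, 61, 89, 102, 105, 105, 107, 107, 108, 113, 127, 146, 158, 163, 164, 163, 162, 161, 159, 155]
170 [19, 19, 19, 23, 51, 99, 140, 160, 165, 164, 163, 160, 158, 157, 156, 156, 156, 154, 146, 138, 121, 91, 63, 53, 51, 50, 50, 50, 50, 50, 50, 51, 51, 50, 51, 51, 49, 43, 31, 25, 37, 67, 93, 105, 109, 109, 109, 109, 111, 122, 141, 152, 149, 138, 130]
200 [19, 18, 18, 18, 17, 17, 18, 18, 19, 27, 58, 102, 137, 151, 154, 154, 155, 157, 158, 159, 159, 159, 158, 158, 153, 136, 104, 73, 57, 52, 50, 46, 40, 34, 34, 34, 34, 34, 35, 34, 37, 35, 31, 25, 24, 45, 75, 99, 110, 111, 110, 110, 110, 111, 112]
lip top L/R [0.4655 0.0134 0.032 ] [0.5151 0.0139 0.032 ]
```

View pics/bl.png

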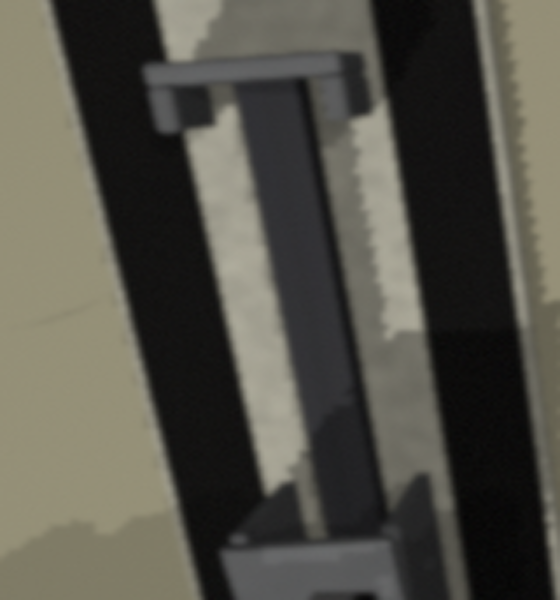

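The enlarged view shows the board's lip with ears (crop rows 55–130), the rib between them, and the hood mouth at about crop row 540.

```bash
python3 - <<'E'
from h import *
st=(0,np.array([[.0527,.9986,.0005],[.9986,-.0527,-.0004],[-.0004,.0005,-1.]]),np.array([.5814,-.0721,.1895]));c=cam("wrist",st)
P=[]
for r,l,h in[(110,200.2,217.8),(140,205.4,223),(170,211.2,228),(200,216.6,233.2)]:
    a,b=ray(c,(l,r),.018),ray(c,(h,r),.018);P.append((a+b)/2);print(a[:2],b[:2],np.linalg.norm(a-b))
P=np.array(P);k=np.polyfit(P[:,1],P[:,0],1);print("x=",k,"deg",90-np.degrees(np.arctan(k[0])))
for n,uv,z in[("lipinner L",(130+150/3.5,60+84/3),.032),("lipinner R",(130+330/3.5,60+76/3),.032),("lipouter",(130+250/3.5,60+60/3),.032),("mouth L",(130+225/3.5,60+549/3),.058),("mouth R",(130+388/3.5,60+541/3),.058)]: print(n,ray(c,uv,z))
E
```

```text
[ 0.4801 -0.0105] [ 0.4954 -0.0113] 0.015231673862494258
[ 0.4807 -0.0365] [ 0.4963 -0.0373] 0.015629727673335227
[ 0.4818 -0.0639] [ 0.4971 -0.0647] 0.015319642150452006
[ 0.4826 -0.0928] [ 0.4982 -0.0936] 0.015554670516985659
x= [-0.0327  0.4874] deg 91.87329588389724
lipinner L [0.4654 0.0087 0.032 ]
lipinner R [0.5073 0.0086 0.032 ]
lipouter [0.4895 0.0137 0.032 ]
mouth L [ 0.4712 -0.1175  0.058 ]
mouth R [ 0.5111 -0.1171  0.058 ]
```

```bash
python3 -m creep '.032 .032 0 0;.0315 .0325 .01 0;0 0 .05 0;0 0 .05 0;0 0 .04 0;0 0 .025 0;0 0 .010 0;0 0 0 0;0 0 0 0' .04
python3 - <<'E'
from h import *
st=pose();print(st[2]);a=manip.snapshot("wrist")[:,:,::-1];cv2.imwrite("pics/g2.png",a)
c=cam("wrist",st);print([proj(c,X) for X in[(.6515,.0328,.012),(.6498,.0011,.012)]])
E
```

```text
time: 14.88
eef_pos: [0.6501, -0.0124, 0.0055]
ee_rot: [0.001, 0.726, 0.688, 0.001]
contact_force: [-0.1, 0.1, -0.3]
opening: 0.0399
gripper_force: 0.0
[ 0.6501 -0.0124  0.0055]
[array([318.2878, 172.215 ]), array([318.3699, 244.7282])]
```

View pics/g2.png

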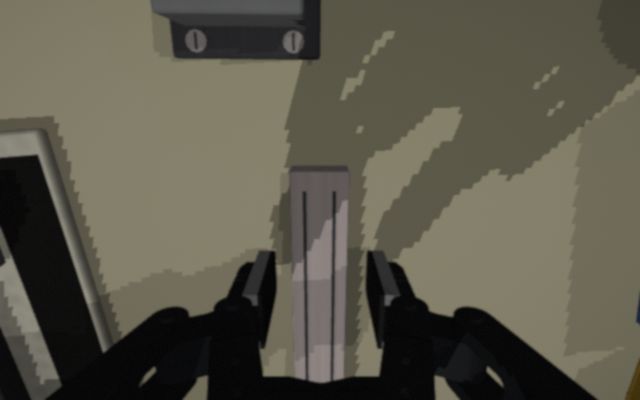

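The rail sits centred between the fingers, plain end at (320,168) against a predicted (318,172). I'll close softly and raise the plain end so that the hole end pivots on the bench.

```bash
python3 -m creep '0 0 .003 0;0 0 0 0;0 0 0 0;0 0 0 0' .0236 && python3 -m creep '0 0 -.004 0;0 0 -.004 0;0 0 -.004 0;0 0 -.004 0;0 0 -.004 0;0 0 -.003 0;0 0 0 0;0 0 0 0'
python3 - <<'E'
from h import *
st=pose();a=manip.snapshot("wrist")[:,:,::-1];cv2.imwrite("pics/t2.png",a)
b=manip.snapshot("scene")[:,:,::-1];cv2.imwrite("pics/t2s.png",b)
from slope import slope
g=cv2.cvtColor(a,6)
for r in(150,190,220,250): print(r,g[r,280:362:3].tolist())
E
```

```text
time: 15.42
eef_pos: [0.6498, -0.012, 0.0022]
ee_rot: [0.001, 0.726, 0.688, 0.001]
contact_force: [0.1, -0.6, 6.1]
opening: 0.024
gripper_force: 8.2
time: 16.42
eef_pos: [0.649, -0.012, 0.0243]
ee_rot: [0.0, 0.726, 0.688, 0.0]
contact_force: [-0.3, -0.4, -0.5]
opening: 0.0235
gripper_force: 7.7
150 [127, 126, 126, 126, 127, 126, 127, 127, 127, 127, 126, 126, 127, 127, 126, 100, 87, 87, 86, 87, 87, 87, 86, 87, 86, 87, 87, 87]
190 [108, 108, 108, 91, 83, 84, 86, 87, 86, 85, 86, 89, 89, 89, 87, 86, 85, 88, 87, 85, 86, 88, 87, 87, 79, 86, 87, 87]
220 [109, 109, 108, 102, 80, 84, 86, 87, 52, 58, 86, 89, 89, 89, 88, 86, 86, 88, 62, 44, 85, 88, 88, 87, 83, 87, 86, 87]
250 [52, 51, 51, 38, 63, 85, 86, 87, 66, 48, 85, 89, 89, 89, 88, 86, 87, 98, 60, 90, 133, 135, 134, 106, 34, 49, 49, 49]
```

```bash
python3 - <<'E'
from h import *
a=cv2.imread("pics/t2.png");b=cv2.imread("pics/t2s.png")
c=cam("scene");print(proj(c,(.6515,.0328,.03)),proj(c,(.6386,-.226,.01)))
u,v=map(int,(proj(c,(.64,-.09,.02))))
cv2.imwrite("pics/t2v.png",np.hstack([cv2.resize(b[v-45:v+45,u-50:u+50],(440,396),interpolation=2),cv2.resize(a[100:360,220:420],(305,396))]))
st=pose();c=cam("wrist",st)
for z,zz in((.012,.006),(.034,.034),(.038,.036)): print(z,proj(c,(.6515,.0328,z)),[proj(c,(.6498+s*.012,.0011,zz)) for s in(-1,1)])
print(u,v)
E
```

```text
[326.1474 178.1037] [373.5022 223.5797]
0.012 [321.1769 162.8357] [array([296.737 , 224.6172]), array([345.3962, 222.2713])]
0.034 [321.228  175.0271] [array([292.4125, 250.1723]), array([349.8142, 247.4723])]
0.038 [321.239 177.651] [array([292.0435, 252.3531]), array([350.1914, 249.6239])]
346 199
```

View pics/t2v.png

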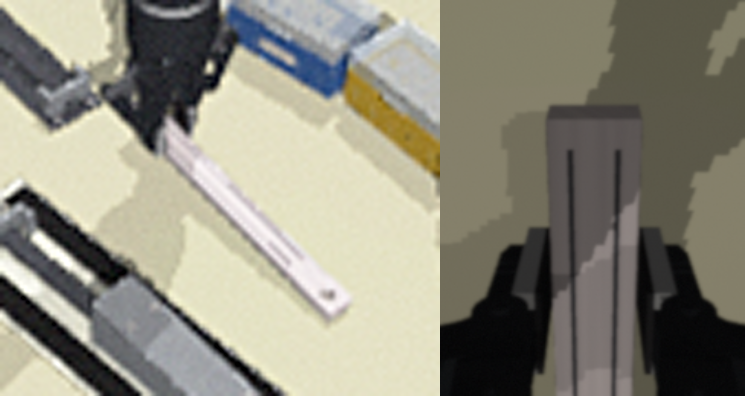

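The plain end's top edge is at about row 177 in the wrist image, which matches a rail slope of about 0.1 (plain end high), and the hole end still rests on the bench. I'll tighten, lift and carry it to the board.

```bash
python3 -m creep '0 0 0 0;0 0 0 0;0 0 0 0' .022 && python3 -m creep '0 0 -.01 0;0 0 -.025 0;0 0 -.025 0;0 0 -.015 -4.6;.0225 -.0269 0 0;.0225 -.0269 0 0;.0225 -.0269 0 0;.0225 -.0269 0 0;.0225 -.0269 0 0;.0225 -.0269 0 0;0 0 .01 0;0 0 0 0'
python3 - <<'E'
from h import *
st=pose();print(st[2],st[1][:,0],st[0]['wrist_torque'])
a=manip.snapshot("wrist")[:,:,::-1];cv2.imwrite("pics/c1.png",a);cv2.imwrite("pics/c1s.png",manip.snapshot("scene")[:,:,::-1]);cv2.imwrite("pics/c1t.png",manip.snapshot("top")[:,:,::-1])
# plain-end top edge in wrist picture: gradient peak along middle columns
g=cv2.cvtColor(a,6).astype(int);b=g[:,312:332].mean(1);d=np.diff(b);k=np.argsort(-abs(d[120:230]))[:6]+120;print(k,d[k])
c=cam("wrist",st)
for s in(0,.05,.1,.15):
    X=st[2]+st[1]@np.array([.045,0,.0022-.0120-.045*s]);X[2]=st[2][2]-.0022+.012+.045*s;print(s,proj(c,X),proj(c,X-[0,0,.012]))
E
```

```text
time: 16.9
eef_pos: [0.649, -0.012, 0.0243]
ee_rot: [0.0, 0.726, 0.688, 0.0]
contact_force: [0.6, -0.3, -0.0]
opening: 0.0227
gripper_force: 38.1
time: 18.4
eef_pos: [0.4843, 0.1184, 0.0892]
ee_rot: [0.0, 0.697, 0.717, -0.0]
contact_force: [-0.5, -0.2, -0.6]
opening: 0.0228
gripper_force: 38.2
[0.4843 0.1184 0.0892] [-0.0271  0.9996 -0.0002] [0.0647 0.0437 0.01  ]
[168 169 167 177 178 166] [-25.5  -17.05 -15.65   9.2    8.2   -4.9 ]
0 [320.9047 174.7136] [320.8965 167.6587]
0.05 [320.9057 176.1669] [320.8974 168.8975]
0.1 [320.9068 177.6666] [320.8982 170.1726]
0.15 [320.9079 179.215 ] [320.8991 171.4859]
```

```bash
python3 -m creep '0 0 .015 0;0 0 .0146 0;0 0 0 0;-.01 0 .001 0;-.015 0 .0015 0;-.015 0 .0015 0;-.015 0 .0015 0;-.015 0 .0015 0;0 0 0 0'
python3 - <<'E'
from h import *
st=pose();print(st[2],st[0]['wrist_torque'])
a=manip.snapshot("wrist")[:,:,::-1];cv2.imwrite("pics/c2.png",a)
t=manip.snapshot("top")[:,:,::-1];cv2.imwrite("pics/c2t.png",t)
g=cv2.cvtColor(a,6).astype(int);b=g[:,312:332].mean(1);d=np.diff(b);k=np.argsort(-abs(d[120:230]))[:6]+120;print(k,d[k])
# lip/rib centre relative: rows where lip visible in the wrist picture
c=cam("wrist",st);print([proj(c,X) for X in[(.4872,.0085,.032),(.4872,.0135,.032),(.4872-.009,.0535,.006)]])
E
```

```text
time: 19.68
eef_pos: [0.4858, 0.0475, 0.0526]
ee_rot: [-0.0, 0.698, 0.716, -0.0]
contact_force: [-0.3, -0.4, -1.1]
opening: 0.0227
gripper_force: 38.2
[0.4858 0.0475 0.0526] [ 0.0999 -0.0307  0.0193]
[168 169 167 177 178 166] [-25.75 -17.25 -16.3    9.5    8.45  -4.65]
[array([321.4465, 310.7106]), array([321.6941, 302.82  ]), array([307.8259, 215.927 ])]
```

```bash
python3 -m creep '-.015 0 .0015 0;-.015 0 .0015 0;-.015 0 .0015 0;-.015 0 .0015 0;-.01 0 .001 0;0 0 0 0' && python3 -m creep '-.003 0 .0003 0;-.003 0 .0003 0;-.003 0 .0003 0;-.003 0 .0003 0;0 0 0 0;0 0 0 0'
```

```text
time: 20.52
eef_pos: [0.4878, -0.0221, 0.0456]
ee_rot: [-0.0, 0.698, 0.716, 0.0]
contact_force: [0.5, 0.4, -0.5]
opening: 0.0229
gripper_force: 38.2
time: 21.28
eef_pos: [0.4881, -0.0329, 0.0445]
ee_rot: [-0.0, 0.698, 0.716, 0.0]
contact_force: [-0.5, 4.7, -1.0]
opening: 0.0226
gripper_force: 38.2
```

```bash
python3 -m creep '-.002 0 .0002 0;-.002 0 .0002 0;-.002 0 .0002 0;-.002 0 .0002 0;0 0 0 0;0 0 0 0;0 0 0 0'
python3 - <<'E'
from h import *
st=pose();print(st[2],st[0]['contact_force'],st[0]['wrist_torque'])
a=manip.snapshot("wrist")[:,:,::-1];cv2.imwrite("pics/c3.png",a)
g=cv2.cvtColor(a,6).astype(int);b=g[:,312:332].mean(1);d=np.diff(b);print([(i+100,round(x,1)) for i,x in enumerate(d[100:330]) if abs(x)>5])
c=cam("wrist",st)
for n,X in [("lip inner top",(.4872,.0085,.032)),("lip outer top",(.4872,.0145,.032))]: print(n,proj(c,X))
E
```

```text
time: 22.15
eef_pos: [0.4882, -0.0404, 0.0437]
ee_rot: [-0.001, 0.698, 0.716, 0.0]
contact_force: [0.4, 7.1, 0.2]
opening: 0.0229
gripper_force: 38.3
[ 0.4882 -0.0404  0.0437] [0.4372 7.1007 0.1792] [ 1.1726 -0.0208  0.0869]
[(130, np.float64(-5.7)), (131, np.float64(-17.3)), (132, np.float64(-29.0)), (133, np.float64(-20.0)), (139, np.float64(10.9)), (140, np.float64(11.2)), (141, np.float64(7.5)), (151, np.float64(-8.7)), (152, np.float64(-15.1)), (153, np.float64(-9.4)), (167, np.float64(8.7)), (168, np.float64(8.3)), (176, np.float64(8.7)), (177, np.float64(13.6)), (178, np.float64(7.3)), (267, np.float64(6.6)), (276, np.float64(7.2))]
lip inner top [321.5051 154.1516]
lip outer top [321.8926 140.639 ]
```

```bash
python3 -m creep '0 0 .003 0;0 0 .003 0;0 0 .003 0;0 0 .003 0;0 0 0 0' && python3 -m creep '0 0 .003 0;0 0 .003 0;0 0 .002 0;0 0 0 0;0 0 0 0'
python3 - <<'E'
from h import *
st=pose();print(st[2],st[0]['contact_force'],st[0]['wrist_torque'])
a=manip.snapshot("wrist")[:,:,::-1];cv2.imwrite("pics/c4.png",a)
g=cv2.cvtColor(a,6).astype(int);b=g[:,312:332].mean(1);d=np.diff(b);print([(i+100,round(x,1)) for i,x in enumerate(d[100:330]) if abs(x)>5])
c=cam("wrist",st)
for n,X in [("lip inner top",(.4872,.0092,.032)),("lip outer top",(.4872,.0145,.032)),("rail top if on rib",(.488,.0046,.030)),("+4",(.488,.0046,.034))]: print(n,proj(c,X))
E
```

```text
time: 22.82
eef_pos: [0.4883, -0.0404, 0.0317]
ee_rot: [-0.001, 0.698, 0.717, 0.0]
contact_force: [1.1, 8.1, 0.8]
opening: 0.0226
gripper_force: 38.4
time: 23.45
eef_pos: [0.4883, -0.0404, 0.0238]
ee_rot: [-0.0, 0.698, 0.716, 0.0]
contact_force: [0.3, 9.0, 0.5]
opening: 0.0231
gripper_force: 38.4
[ 0.4883 -0.0404  0.0238] [0.3021 8.9866 0.4837] [0.9937 0.009  0.0261]
[(136, np.float64(-9.2)), (137, np.float64(-23.6)), (138, np.float64(-29.2)), (139, np.float64(-16.8)), (146, np.float64(5.2)), (147, np.float64(10.7)), (148, np.float64(8.2)), (159, np.float64(-5.3)), (160, np.float64(-9.5)), (161, np.float64(-13.5)), (162, np.float64(-12.6)), (165, np.float64(12.4)), (166, np.float64(15.5)), (167, np.float64(7.8)), (172, np.float64(14.8)), (173, np.float64(17.5)), (174, np.float64(8.3)), (265, np.float64(5.7)), (276, np.float64(7.3))]
lip inner top [321.4636 162.052 ]
lip outer top [321.854  148.5582]
rail top if on rib [323.1297 172.344 ]
+4 [323.1923 174.8164]
```

```bash
python3 -m creep '0 0 .002 0;0 0 .0015 0;0 0 .001 0;0 0 0 0;0 0 0 0'
```

```text
time: 24.12
eef_pos: [0.4884, -0.0404, 0.0206]
ee_rot: [-0.0, 0.698, 0.716, 0.001]
contact_force: [-3.8, 8.6, 13.4]
opening: 0.0225
gripper_force: 39.6
```

```bash
python3 -m creep '0 0 -.0005 0;0 0 0 0;0 0 0 0' .0236 && python3 -m creep '0 0 0 0;0 0 0 0;0 0 0 0' .0242 && python3 -m creep '0 0 0 0;0 0 0 0;0 0 0 0' .028
python3 - <<'E'
from h import *
st=pose()
a=manip.snapshot("wrist")[:,:,::-1];cv2.imwrite("pics/c5.png",a)
g=cv2.cvtColor(a,6).astype(int);b=g[:,312:332].mean(1);d=np.diff(b);print([(i+100,round(x,1)) for i,x in enumerate(d[100:330]) if abs(x)>5])
c=cam("wrist",st)
for n,X in [("lip inner top",(.4872,.0092,.032)),("lip outer top",(.4872,.0145,.032)),("rail top edge on rib at lip",(.488,.0088,.030))]: print(n,proj(c,X))
E
```

```text
time: 24.5
eef_pos: [0.4884, -0.0406, 0.0204]
ee_rot: [-0.0, 0.698, 0.716, 0.001]
contact_force: [-1.0, 7.2, 5.6]
opening: 0.0237
gripper_force: 12.0
time: 24.88
eef_pos: [0.4884, -0.0417, 0.0196]
ee_rot: [0.0, 0.698, 0.717, -0.0]
contact_force: [-0.2, -0.6, 0.3]
opening: 0.0243
gripper_force: 0.0
time: 25.25
eef_pos: [0.4883, -0.0414, 0.0197]
ee_rot: [-0.0, 0.698, 0.717, 0.0]
contact_force: [-0.7, -0.1, -0.3]
opening: 0.0277
gripper_force: 0.0
[(135, np.float64(-6.8)), (136, np.float64(-21.2)), (137, np.float64(-34.9)), (138, np.float64(-27.8)), (140, np.float64(8.1)), (146, np.float64(9.0)), (147, np.float64(10.2)), (148, np.float64(5.8)), (159, np.float64(-5.1)), (161, np.float64(13.1)), (162, np.float64(23.4)), (163, np.float64(12.3)), (257, np.float64(8.2)), (258, np.float64(5.1)), (268, np.float64(6.9)), (275, np.float64(-5.6))]
lip inner top [321.513 162.035]
lip outer top [321.9218 148.1074]
rail top edge on rib at lip [323.5569 162.0013]
```

```bash
python3 -m creep '0 0 0 0;0 0 -.01 0;0 0 -.03 0;0 0 -.04 0;0 0 -.05 0;0 0 -.03 0;0 0 0 0;0 0 0 0' .05
python3 - <<'E'
from h import *
st=pose();print(st[2])
a=manip.snapshot("wrist")[:,:,::-1];cv2.imwrite("pics/f.png",a);c=cam("wrist",st)
g=cv2.cvtColor(a,6).astype(int);d=np.diff(g[:,316:328].mean(1));print([(i,round(x,1)) for i,x in enumerate(d[:330]) if abs(x)>7])
for y in(.009,-.02,-.05,-.08,-.11):
    xc=.4874-.03*y
    for z in(.030,):
        l,r=proj(c,(xc-.012,y,z)),proj(c,(xc+.012,y,z));row=int(round(l[1]));e=np.diff(g[row]);k=[i for i in range(280,365) if abs(e[i])>12]
        print(y,"pred",l,r,"edges",k)
print("lip in/out",proj(c,(.4872,.0092,.032)),proj(c,(.4872,.0145,.032)))
E
```

```text
time: 26.3
eef_pos: [0.4876, -0.0413, 0.1791]
ee_rot: [-0.001, 0.698, 0.717, -0.0]
contact_force: [-0.3, -0.4, -0.9]
opening: 0.0502
gripper_force: 0.0
[ 0.4876 -0.0413  0.1791]
[(54, np.float64(-8.2)), (55, np.float64(-18.6)), (56, np.float64(-13.0)), (62, np.float64(15.8)), (63, np.float64(22.1)), (64, np.float64(15.8)), (82, np.float64(-14.2)), (83, np.float64(-17.1)), (84, np.float64(-9.1)), (109, np.float64(-15.5)), (110, np.float64(-23.8)), (111, np.float64(-10.8)), (112, np.float64(12.2)), (113, np.float64(16.9)), (114, np.float64(11.8)), (119, np.float64(9.5)), (120, np.float64(24.7)), (121, np.float64(13.1)), (233, np.float64(-8.7)), (234, np.float64(-7.2)), (266, np.float64(-8.9)), (272, np.float64(-10.6)), (274, np.float64(13.2)), (275, np.float64(16.7)), (276, np.float64(8.8))]
0.009 pred [307.4566 119.4777] [337.0341 120.3285] edges [291, 292, 352, 353, 354]
-0.02 pred [307.9235 154.8399] [336.6082 155.6447] edges [291, 292, 293, 294, 313, 315, 316, 327, 328, 330, 331, 335, 336, 350, 351, 352, 353]
-0.05 pred [308.3777 189.2425] [336.1939 190.0038] edges [292, 293, 294, 295, 313, 314, 315, 316, 327, 328, 329, 330, 334, 335, 349, 350, 351, 352]
-0.08 pred [308.8053 221.6224] [335.8039 222.3439] edges [293, 294, 295, 313, 314, 315, 316, 327, 329, 330, 334, 335, 348, 349, 350]
-0.11 pred [309.2084 252.1529] [335.4362 252.8378] edges [294, 295, 296, 299, 300, 301, 304, 305, 313, 314, 316, 327, 329, 339, 343, 344, 348, 349, 350]
lip in/out [322.35  119.903] [322.5452 113.1649]
```

```bash
python3 -c "
from station import manip
print(manip.finish_job())"
```

```text
the job is handed in; nothing more can be done
None
```

The job is handed in at about 26 s of robot time: the rail was drawn from the store, laid flat on the bench and released, then fitted to the trimming board. My last measurements put it flat on the rib with its plain end against the lip. I did not separately re-check the carton, timer and dish at the end; every move was planned clear of them.

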